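# Reference and position a contact-free colour meter over an embroidery

### The job

Lift the colour meter out of its charging dock and take its white reference first: hold it upright and still for a good second with the lens about 10 mm above the middle of the white tile. Then carry it over the wooden hand bridge to the embroidery and finish still holding it there, upright and motionless, lens about 10 mm above the stitching at the middle of the white mask's opening and the meter's long side parallel to the opening's long side. Neither the meter nor the robot may touch the embroidery, mask, weights, bridge or tile; do not set the meter down or let go at the end.

Things in the scene. Friction and masses are not known exactly. Their poses are not given: they have to be found in the camera images.
- meter: Loose colour meter, about 350 g, upright in the dock, lens down. Origin: centre of the lens face at its bottom; z up, x along its long side, y across. Upwards: black nose 28 mm across to z 13 mm, grey collar 44 (x) x 32 to 25 mm, pale body 60 (x) x 40 (y) mm to 110 mm with black grip panels on the flat +-y faces. Grasp from above across the 40 mm at z about 80 mm. Screen on top.
- dock: Fixed black charging dock, base 120 (x) x 92 (y) x 14 mm; origin: centre of its underside on the table. Its central pocket (64 x 44 mm inside, rim 60 mm above the table) holds the meter with 2 mm play; docked, the meter has the dock's x, y and yaw and its lens is 20 mm above the table. It lifts straight out; 45 mm of lift clears the rim.
- tile: Loose round white reference tile: white ceramic disc 48 mm across in a black holder 70 mm across and 14 mm high, 220 g, on the table. Origin: centre of its underside; z up.
- tile_top (a point): Centre of the white disc's top face, 16 mm above the table.
- panel: Fixed embroidered picture on a backing board 340 (x) x 500 (y) x 8 mm lying on the table, purple border, red and cream stripes on the half under the mask. Origin: centre of its underside; z up; its stitched face is 8 mm above the table.
- mask: Fixed white card window mount 180 (x) x 140 (y) x 3 mm lying on the embroidery, with a rectangular opening 70 (x) x 46 (y) mm at its middle through which red and cream stripes show. Origin: centre of the opening at the level of the embroidery (8 mm above the table); x along the opening's long side, y along its short side, z up.
- opening (a point): Centre of the mask's opening on the stitched surface, 8 mm above the table: the spot to be measured. Same axes as the mask.
- weight_a: Loose steel weight with a knob, 40 mm across, 44 mm high, 280 g, standing on a corner of the mask (near its +x, +y corner, about 83 mm from the opening's centre). Origin: centre of its underside.
- weight_b: The same steel weight, on the opposite corner of the mask (near -x, -y). Origin: centre of its underside.
- bridge: Loose wooden hand bridge, 0.8 kg, standing on the table and straddling the embroidery between the dock's side and the mask: plank 420 (x) x 80 (y) mm, top face 86 mm above the table, on two end feet. Origin: midway between its feet at table level; x along the plank.

How it is judged (in metres and radians):
On the way:
1. the white reference is taken: the held meter hovers upright and still, lens 4 to 18 mm above the white tile and within 9 mm of its centre, for 0.8 s (z of meter in the frame of tile_top between 0.004 and 0.018 m and horizontal distance between meter and tile_top below 0.009 m and linear speed of meter below 0.02 m/s and angular speed of meter below 0.2 rad/s and angle between meter's own z axis and vertical below 0.12 rad and contact force between meter and the fingers above 1 N), for 0.8 s.
At the end, for the whole second after the job is handed in: Gripped, touching nothing else, still and upright (0.12 rad); lens 4 to 18 mm above the stitching, within 8 mm of the opening's centre; long side parallel to the opening's within 0.14 rad (either way round); tile, weights and bridge moved under 6 mm (z of meter in the frame of opening between 0.004 and 0.018 m and horizontal distance between meter and opening below 0.008 m and angle between the x axis of meter and the x axis of mask, either way round below 0.14 rad and linear speed of meter below 0.02 m/s and angular speed of meter below 0.2 rad/s and angle between meter's own z axis and vertical below 0.12 rad and contact force between meter and the fingers above 1 N and contact force between meter and panel below 0.1 N and contact force between meter and mask below 0.1 N and contact force between meter and weight_a below 0.1 N and contact force between meter and weight_b below 0.1 N and contact force between meter and bridge below 0.1 N and contact force between meter and tile below 0.1 N and contact force between meter and dock below 0.1 N and contact force between meter and table below 0.1 N and distance of each of weight_a, weight_b, bridge, tile from where it was at the start of the episode below 0.006 m); the arm keeps its last pose, push and grip.
It fails at once if the meter or the robot touches the embroidery or the mask (over 0.5 N) (contact force between any of panel, mask and meter above 0.5 N or contact force between any of panel, mask and the fingers above 0.5 N or contact force between any of panel, mask and the arm above 0.5 N).
It fails at once if the meter or the robot touches a weight, the bridge or the tile (over 0.5 N) (contact force between any of weight_a, weight_b, bridge, tile and meter above 0.5 N or contact force between any of weight_a, weight_b, bridge, tile and the fingers above 0.5 N or contact force between any of weight_a, weight_b, bridge, tile and the arm above 0.5 N).
It fails at once if a weight, the bridge or the tile is moved more than 6 mm (distance of any of weight_a, weight_b, bridge, tile from where it was at the start of the episode above 0.006 m).
It also fails if it takes over 53 s, if anything falls off the work surface, if the arm or the gripper's body presses on something with over 40 N, if the wrist force passes 120 N, or if a joint passes its speed limit or range.

### The arm

A 7-joint arm with a two-finger parallel gripper is mounted at the origin on the work surface. World frame = base frame: x ahead of the robot, y to its left, z up, the work surface at z = 0. Lengths are in mm, angles in degrees, forces in N, time in s.
With the tool pointing down it reaches from about 400 to 850 mm from the base axis. Payload 6.9 kg.
Tool frame: the origin (TCP) lies on the centre line of the jaws, within the pads' length; the fingertips stand 25 mm ahead of it and the grasp point (between the pads) lies 6 mm ahead of it; z points along the fingers, y is the line along which they close (so a half turn about z gives the same grasp; the last joint's range is limited). The gripper opens to 85 mm and grips with 20 to 120 N. Pads are 22 mm wide; open, the fingers measure 114 mm over their backs; the gripper's body (76 mm by 85 mm) begins 54 mm behind the grasp point. The pads swing forward as they close: fully open they stand 13 mm farther back than shut.
Start: joints at [-67.981, 29.078, -13.613, 85.955, 7.202, 65.827, -8.869], TCP at [172.021, 600.85, 256.275] pointing down, gripper open.
Joint ranges: [-176.47, 176.47], [-13.61, 117.27], [-81.72, 77.17], [0.22, 143.17], [-87.28, 267.28], [10, 112.55], [-165.47, 165.47]. Speed limits (degrees/s): [136.94, 136.94, 180, 180, 180, 180, 180].

### API

Orientations are given as [roll, pitch, yaw] about the fixed x, y, z axes, in that order (R = Rz(yaw) Ry(pitch) Rx(roll)).
In Python, from cell import readout, capture, manip, search_frame, silhouettes gives the robot as it stands.
- The arm moves only by the shell command python3 -m crank 'ROWS' [OPENING] [FORCE]. ROWS is JSON, a list of rows, each a list of 6 numbers: the shift along the tool's x, y, z in cm, then the turn, a rotation vector about the tool's x, y, z in rad. In form: [[dx, dy, dz, rx, ry, rz], ...]. A call has exactly 10 rows; each row is the pose to reach, as a shift and turn from the pose commanded when the call began, along the tool's axes at that moment; what a row does not reach only later rows make up. A row lasts 1/10 s, in which the tool goes at most 50 mm and 8.59 degrees, less where a joint would pass 70% of its speed; a pose out of reach is approached as far as the arm can. A call with a gripper value outside its range is refused whole. OPENING is the opening, from 0 (shut) to 1 (fully open), set as the call begins (- or left out, the last holds). The fingers move at their own pace and stop on an object; FORCE is the grip in N (left out, the last holds). Time passes only in rows, so rows that repeat a pose let the fingers close, or fill a call up. It gives the time, the measured TCP pose, the force, the opening and the grip force at its end, in the units of the state.
- readout.state(): the state, without advancing time (a new reading comes with each control period).
- capture(name): name is "side" or "top" or "wrist"; returns a dict with "image" (400x640x3 uint8, blue, green, red), "z_map" (400x640 float32, mm along the optical axis (not along the pixel's ray), 0 where there is no reading), "vertical_fov" (degrees; the focal length in pixels is half the picture's height over the tangent of half this angle, whatever the lens; pixels are square), "cx", "cy" (the principal point, pixels), "R" (3x3) and "t" (3): a world point X has camera coordinates R X + t. Camera axes: x right, y down, z forward; pixel columns grow to the right and rows downward; lengths in mm; the calibration is good to about 2 mm. A picture is of the moment at which its call begins.
- manip.hand_in(): hands the job in; it is judged then, once.
Trained networks look in a picture, given as the dict that the camera call returned (one of the last four; its "shot" number tells which), for a name from the list of things; names that differ only in an ending like _2 or _b are one class to them, and where a whole thing is asked for, a point or a joint stands for the part that bears it (a point fixed in the world has none). Each returns a list of dicts, best first, with "p" (0 to 1); they miss things now and then, are a little off and sometimes report something else, mostly with a low value. They report only what shows in the picture. A call takes as long as a camera call.
- search_frame(picture, thing): "box" ([left, top, width, height] in pixels, round what is visible of it).
- silhouettes(picture, thing): "pixels" (400x640 bool, what is visible of it) and "box" ([left, top, width, height] in pixels, round what is visible of it).
The state is a dict: "t": time; "qpos": joint angles; "joint_vel": joint speeds; "joint_efforts": joint torques, N m; "tcp_pos": TCP position; "tool_rot": TCP orientation; "ft_force": force on the tool from outside, world axes, zero at the start; "ft_torque": the same for the moment, N m; "grip_width": finger opening in mm; "finger_force": force on a finger pad.
Only numpy, scipy, OpenCV 4.12 (cv2) and the standard library are available. Lean on these libraries where they do the work, as an engineer would, in place of code of your own. Each camera call takes 0.05 s, during which the arm holds its last target. There are 200 camera calls.

## Working session

There is one attempt and no reset: what is moved stays moved. The work goes in short steps, Python scripts to look and compute and a shell command to move; the robot and the scene stay as the last step left them, time stands still between calls to the robot, and variables do not carry over. Pictures are saved under pics/ and viewed, at most 10 in all, crops included, and the job is handed in when it is done.

```bash
ls; mkdir -p pics
cat > h.py <<'E'
import numpy as np, cv2
from cell import readout, capture, manip, search_frame, silhouettes
def f(c): return 200/np.tan(np.radians(c["vertical_fov"])/2)
def world(c,u,v,z=None):
    """pixel arrays -> world, by depth map or by plane height z"""
    u=np.asarray(u,float);v=np.asarray(v,float);R=np.array(c["R"]);t=np.array(c["t"])
    d=np.stack([(u-c["cx"])/f(c),(v-c["cy"])/f(c),np.ones_like(u)],-1)
    if z is None:
        return (d*c["z_map"][v.astype(int),u.astype(int)][...,None]-t)@R
    o=-R.T@t; w=d@R
    return o+w*((z-o[2])/w[...,2])[...,None]
E
python3 - <<'E'
from h import *
s=readout.state();print(s["t"],s["tcp_pos"],s["tool_rot"],s["grip_width"])
for n in("top","side"):
    c=capture(n);cv2.imwrite(f"pics/{n}0.png",c["image"])
    print(n,-np.array(c["R"]).T@c["t"])
    for th in("meter","dock","tile","panel","mask","weight_a","bridge"):
        print(th,[(np.round(b["box"]).tolist(),round(b["p"],2)) for b in search_frame(c,th)[:3]])
E
```

```text
pics
0.0 [171.93936689 600.41038569 255.42786149] [-1.79897701e+02  3.69169881e-04  1.64026764e+02] 85.35537415933747
top [ 478.71076173   13.90570481 1173.97295406]
meter [([199.0, 233.0, 23.0, 30.0], 0.85), ([308.0, 105.0, 41.0, 172.0], 0.71)]
dock [([195.0, 224.0, 43.0, 47.0], 0.82)]
tile [([196.0, 234.0, 28.0, 32.0], 0.23)]
panel [([278.0, 127.0, 200.0, 141.0], 0.91)]
mask [([378.0, 153.0, 56.0, 73.0], 0.83)]
weight_a [([418.0, 206.0, 18.0, 16.0], 0.51), ([383.0, 157.0, 13.0, 15.0], 0.46)]
bridge [([376.0, 154.0, 60.0, 69.0], 0.72)]
side [ 320.64227023 -532.55524571  547.67850917]
meter [([198.0, 107.0, 34.0, 43.0], 0.65), ([338.0, 308.0, 30.0, 33.0], 0.18)]
dock [([196.0, 138.0, 56.0, 39.0], 0.83)]
tile [([283.0, 141.0, 26.0, 19.0], 0.57)]
panel [([244.0, 195.0, 265.0, 203.0], 0.73)]
mask [([311.0, 251.0, 131.0, 95.0], 0.92)]
weight_a [([339.0, 307.0, 27.0, 37.0], 0.92), ([378.0, 240.0, 24.0, 27.0], 0.84)]
bridge [([216.0, 162.0, 213.0, 94.0], 0.96)]
```

Run:
```python
import cv2
a=cv2.imread("pics/top0.png")[80:300,170:500];cv2.imwrite("pics/topc.png",cv2.resize(a,(792,528),interpolation=2))
```

```text
(no output)
```

View pics/topc.png

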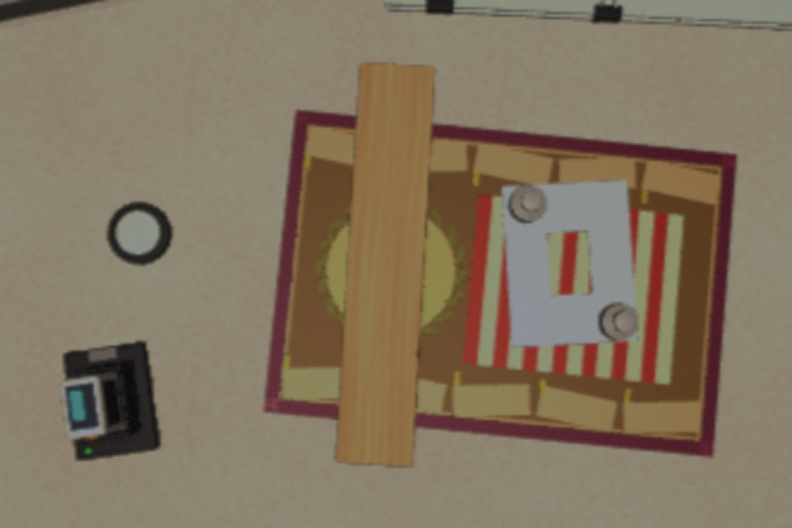

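View pics/side0.png

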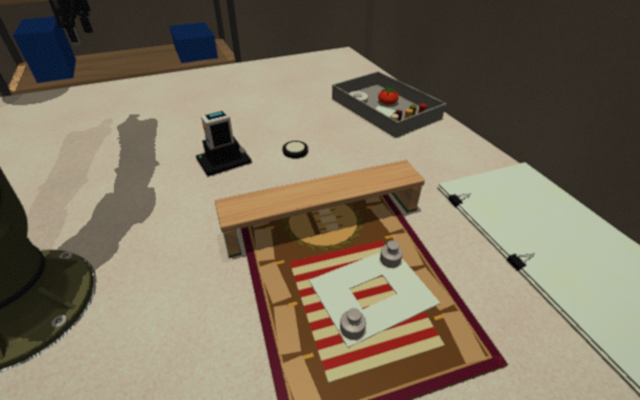

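The top crop shows the dock and meter at crop (85,405), the tile at (138,233), the bridge upright at x≈390, and the mask opening at (570,265) with weights at (528,203) and (618,322). The side view agrees with this. Next I'll measure them.

```bash
cat > meas.py <<'E'
from h import *
def rect(P): 
    (c,(w,h),a)=cv2.minAreaRect(P[:,:2].astype(np.float32)); return np.round(c,1),round(w,1),round(h,1),round(a,1)
def blob(m,near):
    n,l,s,c=cv2.connectedComponentsWithStats(m.astype(np.uint8)); 
    i=1+np.argmin([np.hypot(*(q-near))+(1e3 if k[4]<40 else 0) for q,k in zip(c[1:],s[1:])]); return l==i
for n in("top","side"):
    c=capture(n); im=c["image"]; hsv=cv2.cvtColor(im,cv2.COLOR_BGR2HSV); V,U=np.mgrid[:400,:640]
    W=world(c,U,V); W[c["z_map"]==0]=np.nan
    print("==",n)
    for th in("meter","dock","tile","mask","weight_a","bridge"):
        for b in silhouettes(c,th)[:2]:
            m=b["pixels"]&np.isfinite(W[...,2]); P=W[m]
            if len(P)<20: continue
            z=np.percentile(P[:,2],[5,50,95,99]).round(0)
            top=P[P[:,2]>z[3]-8]
            print(th,round(b["p"],2),b["box"],"z",z,"all",rect(P),"top",rect(top) if len(top)>4 else"")
    # opening: hole contour of mask silhouette at z=11 (card top)
    for b in silhouettes(c,"mask")[:1]:
        x,y,w,h=[int(round(k)) for k in b["box"]]
        g=np.zeros((400,640),bool); g[y-2:y+h+2,x-2:x+w+2]=True
        white=g&(hsv[...,1]<45)&(hsv[...,2]>110)
        cs,hi=cv2.findContours(white.astype(np.uint8),cv2.RETR_CCOMP,cv2.CHAIN_APPROX_NONE)
        for k,hh in zip(cs,hi[0]):
            if len(k)>20:
                k=k[:,0].astype(float); print("mask contour","hole" if hh[3]>=0 else "outer",rect(world(c,k[:,0],k[:,1],11.)))
E
python3 meas.py
```

```text
== top
meter 0.72 [381.1, 157.7, 16.7, 14.4] z [26. 38. 57. 59.] all (array([ 628.7, -172.5]), 33.4, 33.5, 44.8) top (array([ 630. , -173.3]), 18.6, 18.5, 1.6)
meter 0.62 [196.2, 233.5, 24.9, 29.6] z [ 68. 129. 133. 135.] all (array([418.7, 286.5]), 65.3, 43.1, 11.3) top (array([419.4, 287.2]), 58.3, 38.7, 6.5)
dock 0.85 [194.9, 223.4, 39.0, 45.5] z [10. 15. 61. 63.] all (array([420.4, 287.1]), 122.5, 92.0, 7.7) top (array([419. , 287.2]), 75.7, 57.3, 7.4)
tile 0.7 [218.5, 165.2, 25.8, 23.2] z [ 3. 15. 19. 20.] all (array([607.3, 257.9]), 74.5, 67.1, 44.8) top (array([604.6, 256.1]), 68.2, 65.8, 44.8)
mask 0.83 [380.9, 153.9, 53.5, 72.9] z [ 8. 11. 15. 16.] all (array([ 566.2, -222.7]), 180.2, 141.1, 2.3) top (array([ 566.2, -222.5]), 180.1, 140.8, 2.4)
weight_a 0.53 [382.2, 154.6, 15.1, 17.1] z [26. 37. 57. 59.] all (array([ 630. , -174.1]), 37.3, 37.8, 44.3) top (array([ 630. , -173.3]), 18.6, 18.5, 1.6)
weight_a 0.52 [197.3, 223.9, 38.8, 48.1] z [ 9. 15. 61. 65.] all (array([417.6, 289.4]), 123.4, 97.0, 7.1) top (array([419.1, 286.4]), 75.7, 55.7, 7.4)
bridge 0.84 [310.2, 103.5, 3
[... 788 characters left out ...]
 250.7, 131.7, 98.0] z [ 9. 11. 12. 13.] all (array([ 564.8, -222.4]), 180.7, 140.6, 2.5) top (array([ 564.8, -222.4]), 180.7, 140.6, 2.5)
weight_a 0.82 [340.6, 307.2, 26.7, 34.4] z [16. 36. 55. 55.] all (array([ 502.6, -266.5]), 54.3, 39.2, 49.3) top (array([ 497.8, -272.2]), 20.9, 21.4, 65.9)
weight_a 0.58 [381.5, 240.0, 22.8, 29.2] z [14. 35. 54. 55.] all (array([ 638.9, -173.8]), 60.1, 39.7, 7.8) top (array([ 628.1, -174.7]), 19.5, 20.0, 65.7)
mask contour outer (array([ 567.9, -220.6]), 188.6, 144.3, 2.4)
mask contour hole (array([ 494.2, -277.5]), 27.1, 42.0, 58.3)
mask contour hole (array([ 506. , -262.2]), 16.2, 24.6, 66.6)
mask contour hole (array([ 563.6, -222.9]), 73.7, 50.0, 2.7)
```

```bash
cat >> h.py <<'E'
from scipy.spatial.transform import Rotation as Ro
def go(x,y,z,yaw):
    """total shift (cm) and turn (rad) in present tool axes to reach a tool-down pose"""
    s=readout.state(); A=Ro.from_euler("xyz",s["tool_rot"],degrees=True)
    B=Ro.from_euler("xyz",[180,0,yaw],degrees=True)
    print("t",round(s["t"],2),"tcp",np.round(s["tcp_pos"],1),np.round(s["tool_rot"],2),"w",round(s["grip_width"],1),"F",np.round(s["finger_force"],1),np.round(s["ft_force"],1))
    print("->",np.round(A.inv().apply(np.array([x,y,z])-s["tcp_pos"])/10,2),np.round((A.inv()*B).as_rotvec(),3))
E
python3 - <<'E'
from h import *
go(418,286.5,230,187)
for n in("top","side"):
    c=capture(n);im=c["image"].astype(int); b=silhouettes(c,"tile")[0]; x,y,w,h=[int(round(k)) for k in b["box"]]
    x-=4;y-=4;w+=8;h+=8
    g=cv2.cvtColor(c["image"],cv2.COLOR_BGR2GRAY)[y:y+h,x:x+w]
    dark=(g<60).astype(np.uint8)
    cs,hi=cv2.findContours(dark,cv2.RETR_CCOMP,cv2.CHAIN_APPROX_NONE)
    for k,hh in zip(cs,hi[0]):
        if len(k)>12:
            k=k[:,0].astype(float)+[x,y]; hole=hh[3]>=0
            e=cv2.fitEllipse(world(c,k[:,0],k[:,1],16. if hole else 14.)[:,:2].astype(np.float32)); print(n,hole,np.round(e[0],1),np.round(e[1],1))
E
```

```text
t 1.6 tcp [172.1 600.8 256.3] [-180.      0.    164.02] w 85.1 F 0.0 [-0.4  0.5  0.5]
-> [-32.3  -23.45   2.63] [-0.     0.    -0.401]
top False [604.4 254.5] [64.4 67.1]
top True [605.2 256.1] [53.7 53.9]
side False [599.2 249.3] [59.2 79.6]
```

```bash
python3 -m crank '[[-2,-1.5,0.2,0,0,-0.03],[-5.5,-4,0.5,0,0,-0.07],[-9.5,-7,0.8,0,0,-0.12],[-13.5,-10,1.2,0,0,-0.17],[-17.5,-12.8,1.5,0,0,-0.22],[-21.5,-15.6,1.8,0,0,-0.27],[-25.5,-18.5,2.1,0,0,-0.32],[-29,-21,2.4,0,0,-0.36],[-31.3,-22.8,2.6,0,0,-0.39],[-32.3,-23.45,2.63,0,0,-0.401]]' 1 60
python3 - <<'E'
from h import *
go(418,286.5,107,187)
c=capture("wrist");cv2.imwrite("pics/w1.png",c["image"])
W=world(c,*np.meshgrid(np.arange(640),np.arange(400))); W[c["z_map"]==0]=np.nan
for lo,hi in((122,140),(52,68),(8,22)):
    m=(W[...,2]>lo)&(W[...,2]<hi)&(np.hypot(W[...,0]-418,W[...,1]-286)<90); P=W[m][:,:2].astype(np.float32)
    print(lo,len(P),W[m][:,2].mean(),cv2.minAreaRect(P) if len(P)>4 else"")
E
```

```text
t: 2.8
tcp_pos: [420.1, 282.9, 229.8]
tool_rot: [-179.9, 0.0, -173.2]
ft_force: [-0.1, 0.1, -0.2]
grip_width: 85.3
finger_force: 0.0
t 2.8 tcp [420.1 282.9 229.8] [-1.7990e+02  1.0000e-02 -1.7323e+02] w 85.3 F 0.0 [-0.1  0.1 -0.2]
-> [ 0.17  0.4  12.28] [-0.002  0.    -0.004]
122 5197 129.94202639069132 ((418.1629638671875, 287.6263427734375), (59.548702239990234, 40.09291076660156), 7.71476411819458)
52 1382 59.640726724143654 ((418.22430419921875, 287.6632385253906), (75.16388702392578, 56.13865661621094), 7.67941427230835)
8 5267 13.997250319055373 ((418.1708068847656, 287.63507080078125), (118.75749969482422, 92.22003173828125), 7.792499542236328)
```

View pics/w1.png

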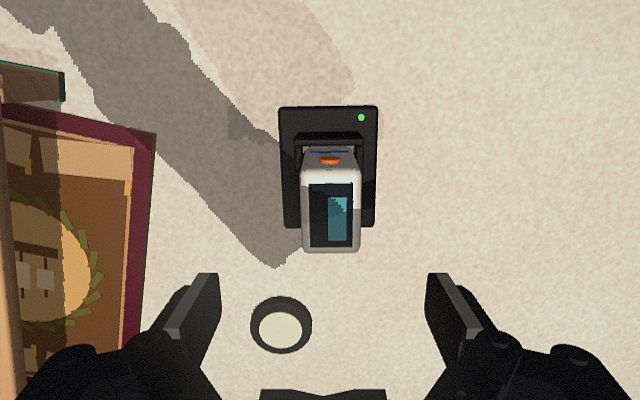

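The wrist view shows the meter at (330,200) in its dock and the tile at (280,325). Depth puts the meter at (418.2, 287.6) with yaw 7.7°, which agrees with the top camera.

Run:
```python
from h import *
c=capture("wrist")
W=world(c,*np.meshgrid(np.arange(640),np.arange(400))); W[c["z_map"]==0]=np.nan
m=(W[...,2]>122)&(W[...,2]<140)&(np.hypot(W[...,0]-418,W[...,1]-286)<90); print(cv2.minAreaRect(W[m][:,:2].astype(np.float32)))
g=cv2.cvtColor(c["image"],cv2.COLOR_BGR2GRAY)
m=(W[...,2]>9)&(np.hypot(W[...,0]-604,W[...,1]-256)<50)
for q,zz in((m,0),(m&(g>120)&(W[...,2]>14.5),16)):
    P=W[q]; print(len(P),P[:,2].mean(),cv2.minEnclosingCircle(P[:,:2].astype(np.float32)),P[:,:2].mean(0))
go(418.3,287.4,107,187.6)
```

```text
((418.06512451171875, 287.660888671875), (59.172794342041016, 40.12882995605469), 7.7140679359436035)
2636 14.972021378026879 ((604.1250610351562, 257.0581359863281), 35.442832946777344) [601.24007501 256.89685432]
1227 16.218529081322583 ((609.3585815429688, 258.496337890625), 29.801664352416992) [603.987243  256.8806363]
t 2.9 tcp [419.5 284.4 229.9] [-1.7995e+02  2.0000e-02 -1.7324e+02] w 85.5 F 0.0 [-0.4  0.2 -0.7]
-> [ 0.09  0.32 12.29] [-0.001  0.    -0.015]
```

```bash
python3 -m crank '[[0,0.05,0.5,0,0,-0.005],[-0.04,0.09,2,0,0,-0.01],[-0.04,0.09,3.5,0,0,-0.01],[-0.04,0.09,5,0,0,-0.01],[-0.04,0.09,6,0,0,-0.01],[-0.04,0.09,6,0,0,-0.01],[-0.04,0.09,6,0,0,-0.01],[-0.04,0.09,6,0,0,-0.01],[-0.04,0.09,6,0,0,-0.01],[-0.04,0.09,6,0,0,-0.01]]'
python3 -c "
from h import *
go(418.3,287.4,106,187.6)"
```

```text
t: 3.9
tcp_pos: [418.5, 287.6, 170.5]
tool_rot: [180.0, 0.0, -172.4]
ft_force: [-0.7, 0.4, -0.5]
grip_width: 85.6
finger_force: 0.0
t 3.9 tcp [418.5 287.6 170.5] [ 1.7998e+02  5.0000e-02 -1.7244e+02] w 85.6 F 0.0 [-0.7  0.4 -0.5]
-> [ 0.03 -0.02  6.45] [ 0.     0.001 -0.001]
```

Aligned; descend, then close.

```bash
python3 -m crank '[[0,0,0.5,0,0,0],[0,0,1.5,0,0,0],[0,0,2.7,0,0,0],[0,0,3.9,0,0,0],[0,0,5,0,0,0],[0,0,5.9,0,0,0],[0,0,6.4,0,0,0],[0,0,6.4,0,0,0],[0,0,6.4,0,0,0],[0,0,6.4,0,0,0]]' && python3 -m crank '[[0,0,0,0,0,0],[0,0,0,0,0,0],[0,0,0,0,0,0],[0,0,0,0,0,0],[0,0,0,0,0,0],[0,0,0,0,0,0],[0,0,0,0,0,0],[0,0,0,0,0,0],[0,0,0,0,0,0],[0,0,0,0,0,0]]' 0 60
```

```text
t: 4.9
tcp_pos: [418.5, 287.6, 106.4]
tool_rot: [180.0, 0.0, -172.4]
ft_force: [0.4, 0.6, 0.7]
grip_width: 85.6
finger_force: 0.0
t: 5.9
tcp_pos: [418.4, 287.6, 106.3]
tool_rot: [180.0, 0.0, -172.4]
ft_force: [-0.6, -0.7, 5.5]
grip_width: 39.4
finger_force: 60.2
```

```bash
python3 -m crank '[[0,0,-0.2,0,0,0],[0,0,-0.8,0,0,0],[0,0,-1.8,0,0,0],[0,0,-3,0,0,0],[0,0,-4.3,0,0,0],[0,0,-5.6,0,0,0],[0,0,-6.8,0,0,0],[0,0,-7.6,0,0,0],[0,0,-8,0,0,0],[0,0,-8,0,0,0]]'
python3 - <<'E'
from h import *
go(604,257,186,187.6)
c=capture("wrist");cv2.imwrite("pics/w2.png",c["image"])
c=capture("side");cv2.imwrite("pics/s2.png",c["image"][60:200,150:350].repeat(3,0).repeat(3,1))
E
```

```text
t: 6.9
tcp_pos: [418.5, 287.6, 186.6]
tool_rot: [180.0, 0.1, -172.4]
ft_force: [0.6, 0.4, -3.1]
grip_width: 39.2
finger_force: 60.6
t 6.9 tcp [418.5 287.6 186.6] [ 1.7997e+02  6.0000e-02 -1.7243e+02] w 39.2 F 60.6 [ 0.6  0.4 -3.1]
-> [-17.99  -5.47   0.08] [ 0.     0.001 -0.001]
```

View pics/s2.png

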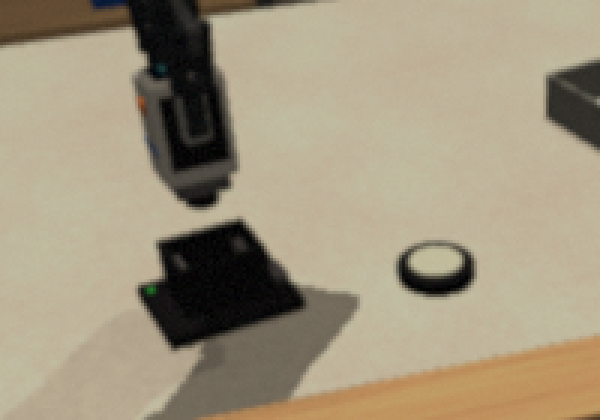

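The side crop shows the meter held upright with its nose clear of the dock, and the tile at (437,262) in the crop. Next I move above the tile.

```bash
python3 -m crank '[[-0.7,-0.2,0,0,0,0],[-2.5,-0.8,0,0,0,0],[-5,-1.5,0,0,0,0],[-8,-2.4,0,0,0,0],[-11,-3.3,0,0,0,0],[-13.7,-4.2,0,0,0,0],[-16,-4.9,0,0,0,0],[-17.4,-5.3,0,0,0,0],[-18,-5.47,0,0,0,0],[-18,-5.47,0,0,0,0]]'
python3 - <<'E'
from h import *
c=capture("wrist");cv2.imwrite("pics/w3.png",c["image"])
U,V=np.meshgrid(np.arange(640),np.arange(400));W=world(c,U,V); W[c["z_map"]==0]=np.nan
s=readout.state();A=Ro.from_euler("xyz",s["tool_rot"],degrees=True)
m=(W[...,2]>30)&(W[...,2]<175)&(np.hypot(W[...,0]-604,W[...,1]-257)<60)
L=A.inv().apply(W[m]-s["tcp_pos"])
print("above-table stuff in tool frame pct",np.percentile(L,[1,50,99],axis=0).round(1))
n=silhouettes(c,"meter")
for b in n[:1]:
    L=A.inv().apply(W[b["pixels"]&np.isfinite(W[...,2])]-s["tcp_pos"]); print(b["p"],b["box"],np.percentile(L,[2,50,98],axis=0).round(1))
for nm in("top","side"):
    c=capture(nm);W=world(c,U,V);W[c["z_map"]==0]=np.nan
    for b in silhouettes(c,"meter")[:1]:
        P=W[b["pixels"]&np.isfinite(W[...,2])];print(nm,b["p"],b["box"],np.percentile(P,[1,2,5,50,95,99],axis=0).round(1).tolist())
    cv2.imwrite(f"pics/{nm}3.png",c["image"])
a=cv2.imread("pics/side3.png")[40:190,230:380]
cv2.imwrite("pics/c3.png",np.hstack([cv2.resize(a,(400,400),interpolation=2),cv2.resize(cv2.imread("pics/w3.png"),(400,250)).copy() if 0 else cv2.resize(cv2.imread("pics/w3.png")[:,120:520],(400,400))]))
go(604,257,112,187.6)
E
```

```text
t: 8.0
tcp_pos: [604.4, 256.3, 185.0]
tool_rot: [-180.0, -0.1, -172.5]
ft_force: [0.2, -1.4, -3.9]
grip_width: 39.5
finger_force: 60.7
above-table stuff in tool frame pct [[  5.9 -31.8  10.5]
 [ 28.7  -0.5  26.8]
 [ 29.5  30.3  56.2]]
0.62 [258.7, 190.7, 124.4, 204.8] [[-14.6 -19.  -25. ]
 [ 19.8  -0.8 -22.9]
 [ 31.   17.5  47.1]]
top 0.64 [211.6, 171.7, 16.6, 13.4] [[572.0, 232.9, 16.6], [572.2, 233.7, 51.7], [573.3, 234.3, 133.6], [581.3, 238.2, 189.4], [594.8, 254.4, 210.4], [598.0, 262.9, 219.4]]
side 0.41 [243.7, 193.1, 264.1, 205.7] [[365.5, -404.2, 5.3], [370.7, -399.4, 5.9], [382.0, -388.2, 6.4], [521.3, -254.9, 8.0], [689.1, -19.5, 9.6], [711.3, 5.8, 10.4]]
t 8.3 tcp [603.3 257.4 186.2] [ 179.99   -0.   -172.37] w 39.3 F 60.7 [-0.4  0.1 -3.3]
-> [-0.07 -0.05  7.42] [ 0.    -0.     0.001]
```

View pics/c3.png

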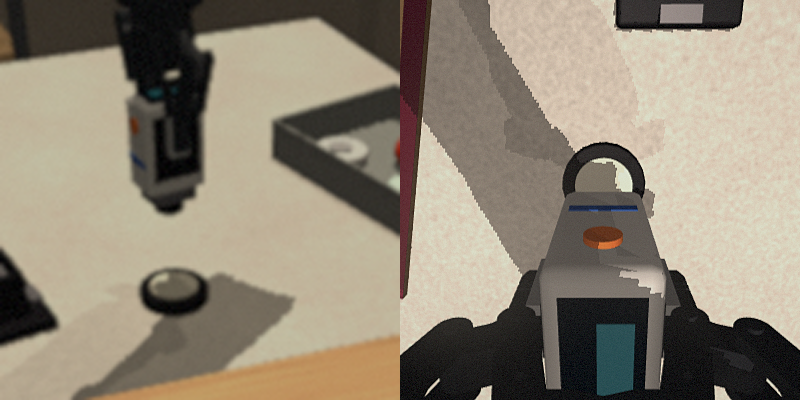

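The left crop shows the meter upright above the tile, roughly centred. In the wrist view its front face sits at tool x≈29.5 mm, so it is centred in the jaws, with the top 25 mm behind the TCP. Lowering now.

```bash
python3 -m crank '[[-0.07,-0.03,0.4,0,0,0],[-0.07,-0.03,1.4,0,0,0],[-0.07,-0.03,2.6,0,0,0],[-0.07,-0.03,3.8,0,0,0],[-0.07,-0.03,5,0,0,0],[-0.07,-0.03,6,0,0,0],[-0.07,-0.03,6.8,0,0,0],[-0.07,-0.03,7.2,0,0,0],[-0.07,-0.03,7.35,0,0,0],[-0.07,-0.03,7.35,0,0,0]]'
python3 - <<'E'
from h import *
go(604,257,112.5,187.6)
c=capture("side");b=c["image"][90:180,240:360];cv2.imwrite("pics/c4.png",cv2.resize(b,(800,600),interpolation=2))
E
```

```text
t: 9.3
tcp_pos: [604.8, 256.8, 112.6]
tool_rot: [180.0, 0.0, -172.4]
ft_force: [0.2, 0.8, -3.0]
grip_width: 39.3
finger_force: 60.7
t 9.3 tcp [604.8 256.8 112.6] [ 1.8000e+02  1.0000e-02 -1.7243e+02] w 39.3 F 60.7 [ 0.2  0.8 -3. ]
-> [0.08 0.03 0.01] [ 0.  0. -0.]
```

View pics/c4.png

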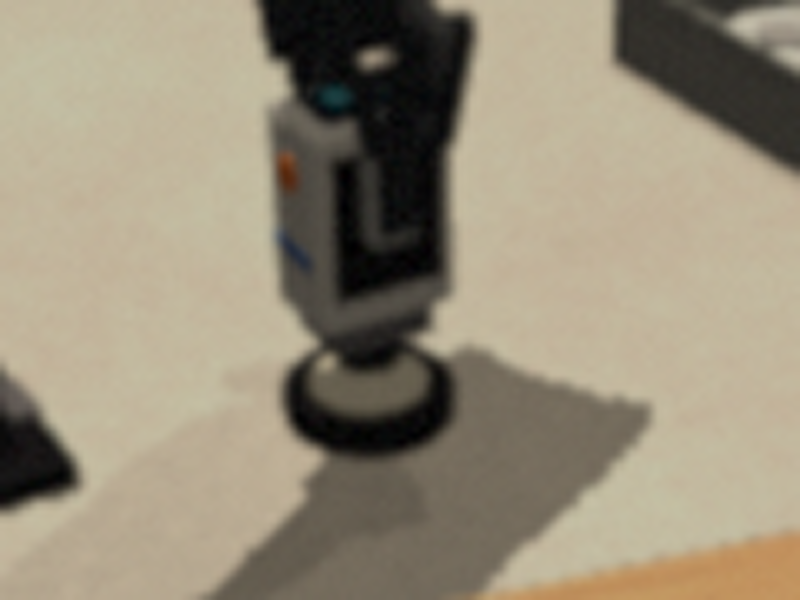

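The nose (372,345) hangs clear just above the disc centre (370,385), as expected for about 10 mm. I'll hold here.

```bash
for i in 1 2; do python3 -m crank '[[0.03,0,0,0,0,0],[0.03,0,0,0,0,0],[0.03,0,0,0,0,0],[0.03,0,0,0,0,0],[0.03,0,0,0,0,0],[0.03,0,0,0,0,0],[0.03,0,0,0,0,0],[0.03,0,0,0,0,0],[0.03,0,0,0,0,0],[0.03,0,0,0,0,0]]'; done
python3 -m crank '[[0,0,-0.4,0,0,0],[0,0,-1.5,0,0,0],[0,0,-3,0,0,0],[0,0,-5,0,0,0],[0,0,-7,0,0,0],[0,0,-9,0,0,0],[0,0,-11,0,0,0],[0,0,-12.5,0,0,0],[0,0,-13.2,0,0,0],[0,0,-13.5,0,0,0]]'
python3 -c "
from h import *
go(565.5,-222.6,250,182.7)"
```

```text
t: 10.35
tcp_pos: [604.4, 256.7, 112.5]
tool_rot: [-180.0, -0.0, -172.4]
ft_force: [0.0, -0.2, -2.2]
grip_width: 39.2
finger_force: 60.7
t: 11.35
tcp_pos: [604.1, 256.6, 112.5]
tool_rot: [-180.0, -0.0, -172.4]
ft_force: [-0.3, 0.3, -2.9]
grip_width: 39.7
finger_force: 60.7
t: 12.35
tcp_pos: [604.3, 256.8, 248.8]
tool_rot: [180.0, 0.1, -172.4]
ft_force: [0.4, 0.1, -3.4]
grip_width: 39.2
finger_force: 60.7
t 12.35 tcp [604.3 256.8 248.8] [ 1.7997e+02  9.0000e-02 -1.7242e+02] w 39.2 F 60.7 [ 0.4  0.1 -3.4]
-> [ 10.16 -47.01  -0.16] [0.001 0.002 0.085]
```

```bash
python3 -m crank '[[0.2,-0.7,0,0,0,0],[0.6,-2.5,0,0,0,0.005],[1.1,-5,0,0,0,0.01],[1.8,-8.2,0,0,0,0.015],[2.5,-11.5,0,0,0,0.02],[3.2,-15,0,0,0,0.03],[4,-18.5,0,0,0,0.035],[4.8,-22,0,0,0,0.04],[5.5,-25.5,0,0,0,0.045],[6.2,-29,0,0,0,0.05]]' && python3 -m crank '[[0.6,-2.6,0,0,0,0.005],[1.1,-4.5,0,0,0,0.01],[1.3,-5.5,0,0,0,0.01],[1.4,-6,0,0,0,0.012],[1.4,-6,0,0,0,0.012],[1.4,-6,0,0,0,0.012],[1.4,-6,0,0,0,0.012],[1.4,-6,0,0,0,0.012],[1.4,-6,0,0,0,0.012],[1.4,-6,0,0,0,0.012]]'
python3 - <<'E'
from h import *
go(565.5,-222.6,250,182.7)
c=capture("wrist");cv2.imwrite("pics/w5.png",c["image"])
for b in silhouettes(c,"mask")[:1]:
    print(b["p"],b["box"])
    W=world(c,*np.meshgrid(np.arange(640),np.arange(400)));P=W[b["pixels"]&(c["z_map"]>0)];print(np.median(P[:,2]),cv2.minAreaRect(P[:,:2].astype(np.float32)))
    hsv=cv2.cvtColor(c["image"],cv2.COLOR_BGR2HSV)
    cs,hi=cv2.findContours(b["pixels"].astype(np.uint8),cv2.RETR_CCOMP,cv2.CHAIN_APPROX_NONE)
    for k,hh in zip(cs,hi[0]):
        if len(k)>20:k=k[:,0].astype(float);print(hh[3]>=0,cv2.minAreaRect(world(c,k[:,0],k[:,1],11.)[:,:2].astype(np.float32)))
E
```

```text
t: 13.35
tcp_pos: [579.3, -42.3, 246.8]
tool_rot: [-180.0, -0.1, -175.4]
ft_force: [1.8, 0.9, -3.5]
grip_width: 39.3
finger_force: 60.8
t: 14.35
tcp_pos: [571.9, -99.6, 247.5]
tool_rot: [180.0, 0.0, -175.9]
ft_force: [0.1, 0.0, -4.5]
grip_width: 39.6
finger_force: 60.9
t 14.35 tcp [571.9 -99.6 247.5] [ 180.      0.   -175.95] w 39.6 F 60.9 [ 0.1  0.  -4.5]
-> [  1.51 -12.23  -0.25] [0.    0.    0.024]
0.77 [117.8, 49.4, 153.2, 192.4]
11.237474129987788 ((566.8865356445312, -223.56918334960938), (184.3983154296875, 143.361083984375), 2.2607312202453613)
False ((566.4218139648438, -222.63555908203125), (183.26156616210938, 142.0065155029297), 2.304943323135376)
True ((565.49365234375, -222.0570526123047), (70.36589050292969, 47.18704605102539), 3.2498342990875244)
```

View pics/w5.png

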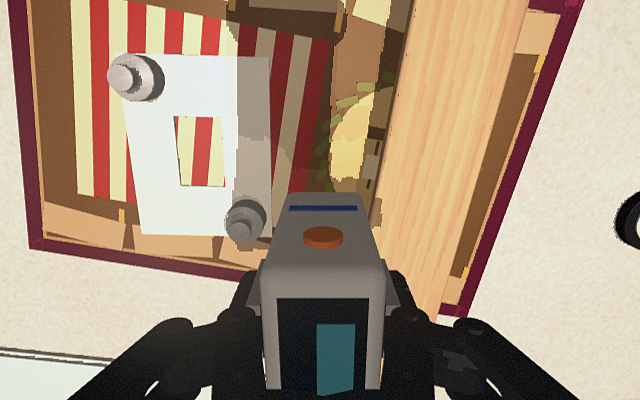

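The wrist view shows the mask with its opening at (200,150) and weights at (135,78) and (245,220). The bridge is already behind, and the opening measures (565.5, −222.1), which agrees with the other cameras.

```bash
python3 -m crank '[[0.1,-0.6,0,0,0,0],[0.3,-2,0,0,0,0.005],[0.6,-4,0,0,0,0.01],[0.9,-6.5,0,0,0,0.015],[1.1,-8.8,0,0,0,0.02],[1.3,-10.6,0,0,0,0.024],[1.4,-11.7,0,0,0,0.024],[1.5,-12.2,0,0,0,0.024],[1.5,-12.2,0,0,0,0.024],[1.5,-12.2,0,0,0,0.024]]' && python3 -m crank '[[0,0,0.5,0,0,0],[0,0,1.7,0,0,0],[0,0,3.2,0,0,0],[0,0,4.8,0,0,0],[0,0,6.4,0,0,0],[0,0,8,0,0,0],[0,0,9.2,0,0,0],[0,0,9.8,0,0,0],[0,0,10,0,0,0],[0,0,10,0,0,0]]'
python3 - <<'E'
from h import *
go(565.6,-222.3,104.5,182.7)
c=capture("wrist");cv2.imwrite("pics/w6.png",c["image"])
c=capture("side");b=c["image"][200:360,290:450];cv2.imwrite("pics/c6.png",np.hstack([cv2.resize(b,(400,400),interpolation=2),cv2.resize(cv2.imread("pics/w6.png")[:,120:520],(400,400))]))
E
```

```text
t: 15.45
tcp_pos: [565.7, -221.5, 247.5]
tool_rot: [180.0, 0.0, -177.3]
ft_force: [0.8, 0.2, -2.7]
grip_width: 39.3
finger_force: 60.9
t: 16.45
tcp_pos: [565.6, -222.6, 147.6]
tool_rot: [-180.0, 0.0, -177.3]
ft_force: [-0.5, -0.4, -4.1]
grip_width: 39.4
finger_force: 60.9
t 16.45 tcp [ 565.6 -222.6  147.6] [-1.8000e+02  1.0000e-02 -1.7734e+02] w 39.4 F 60.9 [-0.5 -0.4 -4.1]
-> [-0.    0.03  4.31] [-0.     0.    -0.001]
```

View pics/c6.png

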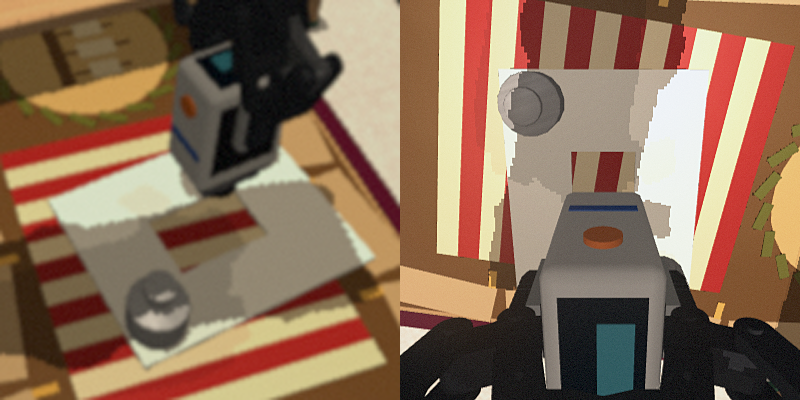

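The meter is centred over the opening and aligned with it. Both weights are clear and lower than the fingertips will go. Final descent.

```bash
python3 -m crank '[[0,0.02,0.3,0,0,0],[0,0.02,0.9,0,0,0],[0,0.02,1.6,0,0,0],[0,0.02,2.3,0,0,0],[0,0.02,3,0,0,0],[0,0.02,3.6,0,0,0],[0,0.02,4,0,0,0],[0,0.02,4.25,0,0,0],[0,0.02,4.3,0,0,0],[0,0.02,4.3,0,0,0]]' && python3 -m crank '[[0,0,0,0,0,0],[0,0,0,0,0,0],[0,0,0,0,0,0],[0,0,0,0,0,0],[0,0,0,0,0,0],[0,0,0,0,0,0],[0,0,0,0,0,0],[0,0,0,0,0,0],[0,0,0,0,0,0],[0,0,0,0,0,0]]'
python3 - <<'E'
from h import *
go(565.6,-222.3,104.5,182.7)
c=capture("side");W=world(c,*np.meshgrid(np.arange(640),np.arange(400)))
cv2.imwrite("pics/c7.png",cv2.resize(c["image"][220:340,310:470],(800,600),interpolation=2))
c=capture("wrist");W=world(c,*np.meshgrid(np.arange(640),np.arange(400)))
s=readout.state();A=Ro.from_euler("xyz",s["tool_rot"],degrees=True)
b=silhouettes(c,"meter")[0];print(b["p"],np.percentile(A.inv().apply(W[b["pixels"]&(c["z_map"]>0)]-s["tcp_pos"]),[2,50,98],axis=0).round(1))
E
```

```text
t: 17.55
tcp_pos: [565.5, -222.5, 104.6]
tool_rot: [-180.0, 0.0, -177.4]
ft_force: [-0.3, -0.2, -2.6]
grip_width: 39.1
finger_force: 60.9
t: 18.55
tcp_pos: [565.4, -222.5, 104.5]
tool_rot: [-180.0, -0.0, -177.4]
ft_force: [0.1, -1.1, -3.0]
grip_width: 39.4
finger_force: 60.9
t 18.55 tcp [ 565.4 -222.5  104.5] [-180.     -0.   -177.36] w 39.4 F 60.9 [ 0.1 -1.1 -3. ]
-> [-0.02  0.02 -0.  ] [-0.    -0.    -0.001]
0.96 [[-13.7 -18.4 -25.4]
 [ 20.5   0.1 -23.1]
 [ 31.9  18.4  47.9]]
```

View pics/c7.png

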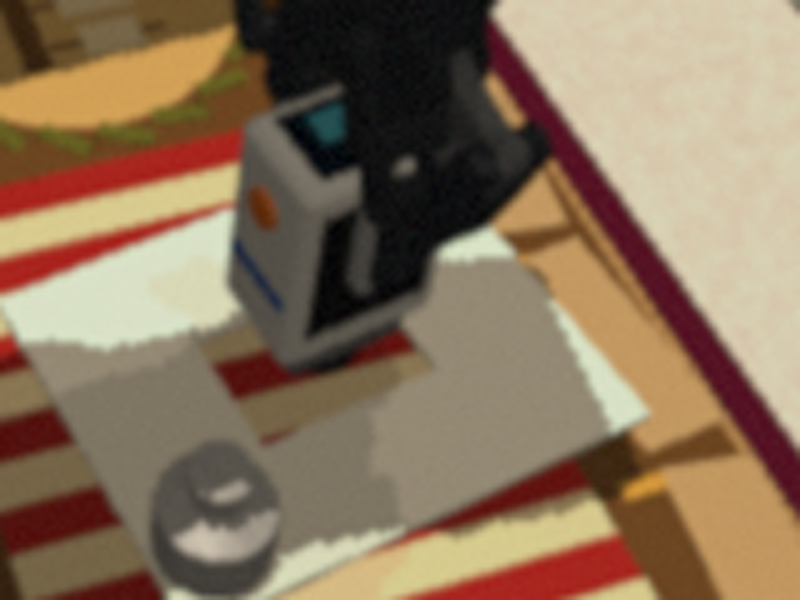

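The nose hovers over the middle of the opening at about (330,358), clear of the mask, with no contact force. Handing in.

```bash
python3 -c "
from cell import manip
print(manip.hand_in())"
```

```text
the job is handed in; nothing more can be done
None
```

I took the white reference about 10 mm above the tile and handed the job in with the meter held still, upright and aligned about 10 mm over the middle of the opening; no contact showed, but the hand-in returned no verdict.

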